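# Close a bearing housing: hang up the bridge gauge, seat the end cover

## Robot

A 6-joint arm with a two-finger parallel gripper is mounted at the origin on the work surface. World frame = base frame: x ahead of the robot, y to its left, z up, the work surface at z = 0. Lengths are in m, angles in degrees, forces in N, time in s.
With the tool pointing down it reaches from about 0.4 to 0.825 m from the base axis. Payload 7 kg.
Tool frame: the origin (TCP) lies at the very end of the fingers, on their centre line; the grasp point (between the pads) lies 19 mm behind it; z points along the fingers, y is the line along which they close (so a half turn about z gives the same grasp; the last joint's range is limited). The gripper opens to 88 mm and grips with 3 to 60 N. Pads are 19 mm wide; open, the fingers measure 130 mm over their backs; the gripper's body (78 mm by 193 mm) begins 47 mm behind the grasp point.
Start: joints at [-49.956, 20.546, 0.682, 0, -70.136, -16.507], TCP at [0.27, -0.619, 0.227] pointing down, gripper open.
Joint ranges: [-176.03, 176.03], [-82.01, 121.73], [-58.28, 71.71], [-173.87, 95.51], [-174.79, -0.11], [-173.66, 173.66]. Speed limits (degrees/s): [136.94, 136.94, 172.46, 180, 180, 180].

## Interface

Orientations are given as [roll, pitch, yaw] about the fixed x, y, z axes, in that order (R = Rz(yaw) Ry(pitch) Rx(roll)).
In Python, from plant import ctrl gives the robot as it stands.
- The arm moves only by the tool carry_out, never from a script. Its argument "deltas" is a list that holds one entry, the list of rows, each a list of 5 numbers: the shift along the tool's x, y, z scaled (see below), then the turn about the tool's z scaled (see below), then the opening, from -1 (shut) to 1 (fully open). A call has 1 to 5 rows; each row is the pose to reach, as a shift and turn from the pose commanded when the call began, along the tool's axes at that moment, turning the shorter way round; what a row does not reach only later rows make up. The controller multiplies each number of a shift by 20 cm and each number of a turn by 2 pi rad. A row lasts 1/10 s, in which the tool goes at most 50 mm and 8.59 degrees, less where a joint would pass 70% of its speed; a pose out of reach is approached as far as the arm can. A call with a number of a shift or a turn outside -1 to 1 is refused whole. A call with a gripper value outside its range is refused whole. The fingers move at their own pace and stop on an object; the grip force is fixed at half the most. Time passes only in rows, so rows that repeat a pose let the fingers close. It gives the time, the measured TCP pose, the force, the opening and the grip force at its end, in the units of the state.
- ctrl.get_obs(): the state, without advancing time (a new reading comes with each control period).
- ctrl.snapshot(name): name is "side" or "top" or "wrist"; returns a dict with "color" (420x560x3 uint8, red, green, blue), "camera_matrix" (3x3 intrinsics, pixels), "R" (3x3) and "t" (3): a world point X has camera coordinates R X + t. Camera axes: x right, y down, z forward; pixel columns grow to the right and rows downward; lengths in m; the calibration is good to about 2 mm. A picture is of the moment at which its call begins. There is no depth.
- ctrl.close_job(): hands the job in; it is judged then, once.
Trained networks look in a picture, given as the dict that the camera call returned (one of the last four; its "shot" number tells which), for a name from the list of things; names that differ only in an ending like _2 or _b are one class to them, and where a whole thing is asked for, a point or a joint stands for the part that bears it (a point fixed in the world has none). Each returns a list of dicts, best first, with "p" (0 to 1); they miss things now and then, are a little off and sometimes report something else, mostly with a low value. They report only what shows in the picture. A call takes as long as a camera call. They do not tell look-alikes from the thing itself.
- ctrl.search_frame(picture, name): "centre" ([column, row] in pixels, amid what is visible of it).
- ctrl.silhouettes(picture, name): "mask" (420x560 bool, what is visible of it) and "centre" ([column, row] in pixels, amid what is visible of it).
- ctrl.spot_point(picture, name): "centre" ([column, row] in pixels: a listed point, or the origin of a listed thing).
The state is a dict: "clock": time; "joint_pos": joint angles; "qvel": joint speeds; "tau": joint torques, N m; "tool_pos": TCP position; "orientation": TCP orientation; "force": force on the tool from outside, world axes, zero at the start; "moment": the same for the moment, N m; "opening": finger opening in m; "gripper_force": force on a finger pad.
Only numpy, scipy, OpenCV 4.12 (cv2) and the standard library are available. Lean on these libraries where they do the work, as an engineer would, in place of code of your own. Each camera call takes 0.05 s, during which the arm holds its last target. There are 200 camera calls.

## Task

The bearing housing on the bench has been measured and can be closed. Take the bridge gauge off its rim and hang it by its slot over both prongs of the free double hook on the blue tool panel, graduated face outward (away from the panel), and set the loose end cover on the housing, fully down and level, its two ears lined up with the housing's ears. Set both parts down without dropping them, and leave everything else standing where it is.

Things in the scene. Friction and masses are not known exactly. Their poses are not given: they have to be found in the camera images.
- housing: Grey cast bearing housing bolted to the bench (fixed): square foot 134 mm wide, 20 mm high; origin on its axis at bench height, z up. Flat rim 72 mm above the origin: 104 mm outside, bore 80 mm, a bearing lies 20 mm down in it. Two ears flush with the rim stick out along its +x and -x to 77 mm from the axis, 32 mm wide, each with a 9 mm bolt hole 64 mm out.
- cover: Loose aluminium end cover, about 0.35 kg, right way up on a rubber mat 3 mm thick. Origin centre of underside, z up. From below: round register 74 mm across, 0 to 5 mm high; flat plate 104 mm across, 5 to 13 mm; round boss to hold it by, 44 mm across, 13 to 39 mm; ribs to 17 mm. Two like ears along +x and -x, to 77 mm from the axis, holes 64 mm out: it fits either way round.
- cover_seat (a point): Centre of the housing's rim plane, 72 mm up. The cover's register enters the 80 mm bore with 3 mm play all round and its plate lies on the rim: the cover's origin is then 5 mm below this point. Axes as the housing.
- gauge: Loose steel bridge gauge, about 0.4 kg, upright across the housing's rim. T-section 136 mm long (y); origin centre of underside, z up. Sole 24 mm wide, 6 high; web 6 mm thick (x -3 to +3), 72 high. Slot through the web: y -33 to +33, 20 to 46 mm high; above it the solid top bar to hold it by. The face to its -x has white scales with black graduations, the other is bare steel.
- gauge_slot (a point): Middle of the upper edge of the gauge's slot (underside of the top bar), 46 mm above the gauge's origin; axes as the gauge.
- panel: Blue perforated tool panel with aluminium frame standing on the bench (fixed), 380 mm wide (its y), 200 mm high; its front face is the plane x = 0 of its frame and looks to its -x; origin at bench height, z up. Along its top row hang, in an order that changes, the free hook, a spanner and a small puller, 110 mm apart.
- hook: The free double hook, fixed: two steel prongs 7 mm thick, 40 mm apart (y -20 and +20 mm), level, standing out from the panel along -x to 78 mm; upper side 185 mm above the bench; the outer ends (75 to 82 mm out) turn up 9 mm above that. Origin on the panel's front face at bench height, axes as the panel. Above 205 mm the whole panel is clear.
- hook_rest (a point): Middle between the two prongs, 40 mm out from the panel, at the height of their upper side (185 mm), where the top bar of the gauge rests; axes as the hook (-x points out from the panel).
- hook_out (a point): A point 150 mm straight out from the panel in front of the hook, 185 mm high.
- hung_spanner: Spanner on its own single hook on the panel, fixed: within 20 mm either side (y) of its origin, sticking out at most 40 mm from the panel, up to 195 mm high. Origin on the panel's front at bench height.
- hung_puller: Small two-jaw puller on its own hook on the panel, fixed: within 23 mm either side (y) of its origin, sticking out at most 45 mm, up to 204 mm high. Origin on the panel's front at bench height.
- spray_can: Upright steel can, 52 mm across, 155 mm high, loose on the rubber mat close to the cover; origin centre of its underside.
- oil_bottle: Upright white bottle, 48 mm across, 135 mm high, loose on the rubber mat close to the cover; origin centre of its underside.
- bearing: Loose bearing lying flat, 52 mm across, 15 mm high, on the mat; origin centre of its underside.
- socket: Dark impact socket standing upright, 34 mm across, 50 mm high, on the mat; origin centre of its underside.
- puller: Three-jaw puller standing on its jaws beyond the housing, 90 mm across, 170 mm high, loose; origin centre of its underside.
- grease_tin: Round steel tin, 72 mm across, 70 mm high, loose; origin centre of its underside.
- hammer: Hammer lying on the bench, 240 mm long, below 40 mm high, loose.
- spanner: Spanner lying on the bench between housing and panel, 180 mm long, below 20 mm high, loose.
Mind the look-alikes: they are no part of the job. What is shaped like the gauge but orange or yellow is not meant.

How it is judged (in metres and radians):
At the end, for the whole second after the job is handed in: Gauge still on both prongs (4 mm height, 18 mm sideways), upright within 6 deg, graduated face away from the panel within 14 deg. Cover still on the rim: height within 2 mm, level within 1.1 deg, centred within 5 mm, ears in line with the housing's within 4.5 deg (x of gauge_slot in the frame of hook_rest between -0.034 and 0.03 m and y of gauge_slot in the frame of hook_rest between -0.018 and 0.018 m and z of gauge_slot in the frame of hook_rest between -0.004 and 0.004 m and angle between gauge's own z axis and vertical below 0.1 rad and angle between the x axis of gauge and the x axis of hook, either way round below 0.25 rad and x of hook_out in the frame of gauge below -0.03 m and linear speed of gauge below 0.03 m/s and z of cover in the frame of housing between 0.0645 and 0.069 m and horizontal distance between cover and housing below 0.005 m and angle between cover's own z axis and vertical below 0.02 rad and angle between the x axis of cover and the x axis of housing, either way round below 0.08 rad and linear speed of cover below 0.02 m/s); the robot touches nothing.
It fails at once if a bystander is knocked or shoved by more than 25 mm (distance of any of spray_can, oil_bottle, bearing, socket, puller, grease_tin, hammer, spanner from where it was at the start of the episode above 0.025 m).
It fails at once if the cover is dropped (moves faster than 0.45 m/s with no finger on it) (contact force between the fingers and cover below 0.2 N and linear speed of cover above 0.45 m/s).
It fails at once if the gauge is dropped (moves faster than 0.45 m/s with no finger on it) (contact force between the fingers and gauge below 0.2 N and linear speed of gauge above 0.45 m/s).
It also fails if it takes over 66 s, if anything falls off the work surface, if the arm or the gripper's body presses on something with over 40 N, if the wrist force passes 120 N, or if a joint passes its speed limit or range.

## Working session

There is one attempt and no reset: what is moved stays moved. The work goes in short steps, Python scripts to look and compute and a tool call to move; the robot and the scene stay as the last step left them, time stands still between calls to the robot, and variables do not carry over. Pictures are saved under pics/ and viewed, at most 10 in all, crops included, and the job is handed in when it is done.

Besides the shell and the picture viewer there is one more tool, called after "Emit:" as a command line: name --argument value ..., lists and objects as JSON in quotes. carry_out: Moves the arm, as the interface text tells. Its arguments: {"type":"object","properties":{"deltas":{"type":"array"}},"required":["deltas"]}

```bash
mkdir -p pics; ls; cat > h.py <<'E'
import numpy as np, cv2, pickle
from plant import ctrl
def snap(n,save=None):
    p=ctrl.snapshot(n)
    if save: cv2.imwrite('pics/'+save+'.png',p['color'][:,:,::-1])
    return p
def ray(p,px):
    K,R,t=[np.array(p[k],float) for k in('camera_matrix','R','t')]
    d=R.T@np.linalg.inv(K)@np.array([px[0],px[1],1.]); return -R.T@t,d/np.linalg.norm(d)
def atz(p,px,z):
    o,d=ray(p,px); return o+d*(z-o[2])/d[2]
def tri(obs):
    A=np.zeros((3,3));b=np.zeros(3);rs=[ray(p,c) for p,c in obs]
    for o,d in rs:
        M=np.eye(3)-np.outer(d,d);A+=M;b+=M@o
    X=np.linalg.solve(A,b);return X,[round(1000*np.linalg.norm((np.eye(3)-np.outer(d,d))@(X-o)),1) for o,d in rs]
def proj(p,X):
    c=p['R']@np.array(X)+p['t'];u=p['camera_matrix']@c;return u[:2]/u[2]
def st():
    s=ctrl.get_obs();print({k:np.round(s[k],4).tolist() for k in('clock','tool_pos','orientation','force','opening','gripper_force','joint_pos')})
E
python3 - <<'E'
from h import *
np.set_printoptions(precision=4,suppress=True)
ps={n:snap(n,n+'0') for n in('side','top')}
st()
for n,p in ps.items(): print(n,'cam',-p['R'].T@p['t'])
for nm in['housing','cover_seat','cover','gauge','gauge_slot','panel','hook','hook_rest','hook_out','hung_spanner','hung_puller','spray_can','oil_bottle','puller','grease_tin']:
    r={n:ctrl.spot_point(p,nm) for n,p in ps.items()}
    print(nm,{n:[(np.round(x['centre']).tolist(),round(x['p'],2)) for x in v[:3]] for n,v in r.items()})
    if all(r.values()): print('   ',tri([(ps[n],r[n][0]['centre']) for n in ps]))
im=np.vstack([ps['side']['color'],ps['top']['color']])[:,:,::-1]
h=np.hstack([ps['side']['color'],ps['top']['color']])[:,:,::-1]
E
```

```text
pics
{'clock': 0.1, 'tool_pos': [0.2694, -0.6185, 0.2258], 'orientation': [179.918, -0.0086, -156.4661], 'force': [0.636, -0.1379, -0.5535], 'opening': 0.0879, 'gripper_force': 0.0, 'joint_pos': [-49.9545, 20.5865, 0.6419, -0.016, -70.1365, -16.5061]}
side cam [0.2007 1.0415 1.0464]
top cam [0.3958 0.01   1.0605]
housing {'side': [([181.0, 344.0], 0.68), ([285.0, 323.0], 0.47)], 'top': [([280.0, 199.0], 0.56)]}
    (array([ 0.6854,  0.1012, -0.4102]), [np.float64(116.1), np.float64(116.1)])
cover_seat {'side': [([266.0, 236.0], 0.96)], 'top': [([281.0, 197.0], 0.94)]}
    (array([0.5235, 0.0382, 0.0703]), [np.float64(0.9), np.float64(0.9)])
cover {'side': [([227.0, 335.0], 0.96)], 'top': [([173.0, 200.0], 0.63), ([216.0, 182.0], 0.28)]}
    (array([ 0.5307,  0.3347, -0.0012]), [np.float64(0.9), np.float64(0.9)])
gauge {'side': [([329.0, 241.0], 0.84), ([262.0, 240.0], 0.7), ([351.0, 382.0], 0.59)], 'top': [([280.0, 194.0], 0.88), ([315.0, 261.0], 0.76), ([152.0, 318.0], 0.62)]}
    (array([0.436 , 0.0372, 0.1054]), [np.float64(91.0), np.float64(91.0)])
gauge_slot {'side': [([327.0, 2
[... 959 characters left out ...]
 [np.float64(0.6), np.float64(0.6)])
spray_can {'side': [([226.0, 294.0], 0.62), ([227.0, 334.0], 0.43)], 'top': [([216.0, 184.0], 0.89)]}
    (array([0.5754, 0.2155, 0.0025]), [np.float64(4.3), np.float64(4.3)])
oil_bottle {'side': [([180.0, 344.0], 0.92), ([257.0, 226.0], 0.18)], 'top': [([153.0, 161.0], 0.68)]}
    (array([ 0.6365,  0.3896, -0.0041]), [np.float64(2.6), np.float64(2.6)])
puller {'side': [([192.0, 257.0], 0.69)], 'top': [([260.0, 130.0], 0.64)]}
    (array([ 0.7274,  0.0971, -0.0177]), [np.float64(2.6), np.float64(2.6)])
grease_tin {'side': [([161.0, 282.0], 0.94)], 'top': [([216.0, 114.0], 0.59)]}
    (array([ 0.7702,  0.2176, -0.0068]), [np.float64(1.2), np.float64(1.2)])
```

View pics/side0.png

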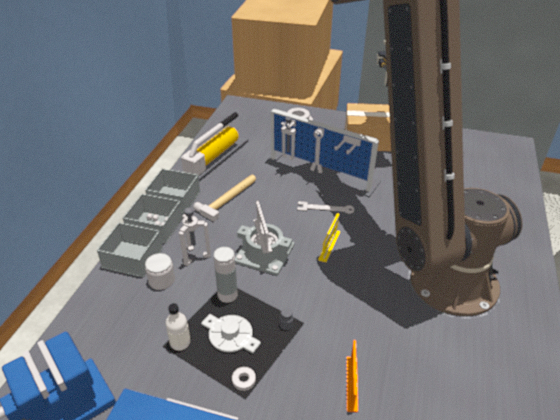

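View pics/top0.png

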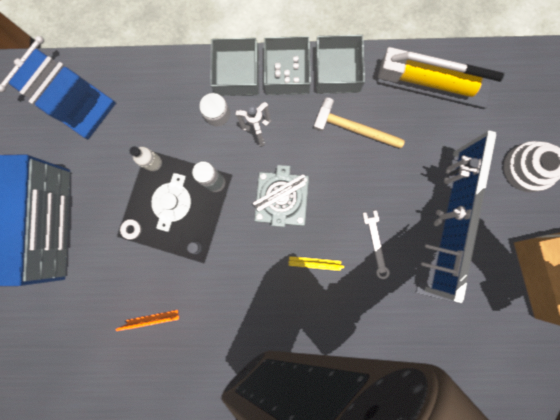

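The side view shows the steel gauge on the housing at (263,226), the yellow one at (330,238) and the orange one at (352,377). The cover is at (230,333) between the can and the bottle. In the top view the steel gauge is at (280,192), and the free hook is at the near end of the panel, around (443,258). Only the one on the rim is steel with white scales, so it fits the description. Next I'll plan a wrist look from above.

```bash
cat >> h.py <<'E'
def plan(X,yaw,Xfrom=None,yawfrom=None):
    s=ctrl.get_obs()
    p=np.array(s['tool_pos'] if Xfrom is None else Xfrom);y=s['orientation'][2] if yawfrom is None else yawfrom
    a=np.radians(y);d=np.array(X)-p
    dy=(yaw-y+180)%360-180
    loc=[d@[np.cos(a),np.sin(a),0],d@[np.sin(a),-np.cos(a),0],-d[2]]
    print('delta',np.round(np.array(loc)/.2,4).tolist(),'turn',round(-dy/360,4),'rows',round(max(np.linalg.norm(d)/.05,abs(dy)/8.59),1))
def hull(mask):
    c=max(cv2.findContours(mask.astype(np.uint8),0,2)[0],key=cv2.contourArea)
    return c
E
python3 - <<'E'
from h import *
np.set_printoptions(precision=4,suppress=True)
p=snap('wrist');s=ctrl.get_obs()
from scipy.spatial.transform import Rotation as Ro
Rt=Ro.from_euler('xyz',s['orientation'],degrees=True).as_matrix()
print('cam in tool',Rt.T@(-p['R'].T@p['t']-s['tool_pos']),'axes',(p['R']@Rt).T, p['camera_matrix'])
plan([.52,.04,.36],-156.5)
plan([.50,-.0,.36],-90)
a=cv2.imread('pics/side0.png')[190:280,210:370];b=cv2.imread('pics/top0.png')[150:240,210:370]
cv2.imwrite('pics/crop.png',np.vstack([cv2.resize(i,None,fx=3.3,fy=3.3,interpolation=2) for i in(a,b)]))
E
```

```text
cam in tool [ 0.0685 -0.     -0.1589] axes [[ 0.0002 -0.9668 -0.2556]
 [ 1.      0.0001  0.0005]
 [-0.0005 -0.2556  0.9668]] [[337.6262   0.     281.1521]
 [  0.     337.6262 209.7766]
 [  0.       0.       1.    ]]
delta [-2.4637, 2.52, -0.6672] turn 0.0001 rows 14.3
delta [-2.2922, 2.3765, -0.6672] turn -0.1846 rows 13.5
```

View pics/crop.png

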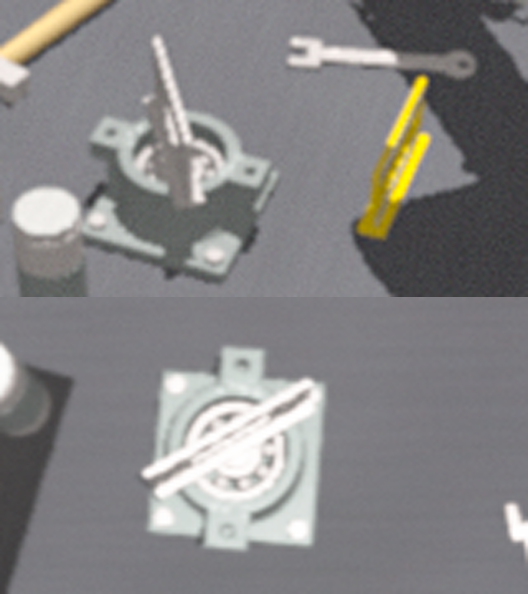

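The crop confirms it: the steel gauge stands across the rim at an axis yaw of about -60°, and the other one is the yellow look-alike. I'll go over it with the wrist camera.

Emit:
carry_out --deltas '[[[0,0,-0.67,0,1],[0,0,-0.67,0,1],[0,0,-0.67,0,1]]]'

```text
clock: 1.95
tool_pos: [0.2694, -0.6194, 0.3646]
orientation: [-179.8, -0.0, -156.5]
force: [0.3, -1.7, 0.6]
opening: 0.0879
gripper_force: 0.0
```

Emit:
carry_out --deltas '[[[-0.82,0.84,0,0,1],[-0.82,0.84,0,0,1],[-0.82,0.84,0,0,1],[-0.82,0.84,0,0,1],[-0.82,0.84,0,0,1]]]'

```text
clock: 2.45
tool_pos: [0.3532, -0.3969, 0.3611]
orientation: [-180.0, 0.1, -156.4]
force: [1.9, -0.1, 1.3]
opening: 0.0878
gripper_force: 0.0
```

Emit:
carry_out --deltas '[[[-0.82,0.84,0,0,1],[-0.82,0.84,0,0,1],[-0.82,0.84,0,0,1],[-0.82,0.84,0,0,1],[-0.82,0.84,0,0,1]]]'

```text
clock: 2.95
tool_pos: [0.4365, -0.1773, 0.361]
orientation: [-180.0, 0.1, -156.4]
force: [-0.2, 0.8, 0.4]
opening: 0.0876
gripper_force: 0.0
```

Emit:
carry_out --deltas '[[[-0.82,0.84,0,0,1],[-0.82,0.84,0,0,1],[-0.82,0.84,0,0,1],[-0.82,0.84,0,0,1],[-0.82,0.84,0,0,1]]]'

```text
clock: 3.45
tool_pos: [0.5198, 0.0425, 0.3607]
orientation: [180.0, 0.0, -156.4]
force: [0.5, -1.0, -0.7]
opening: 0.0877
gripper_force: 0.0
```

Emit:
carry_out --deltas '[[[0,0,0,-0.1,1],[0,0,0,-0.1,1],[0,0,0,-0.1,1],[0,0,0,-0.1,1],[0,0,0,-0.1,1]]]'

```text
clock: 3.95
tool_pos: [0.5193, 0.0398, 0.3607]
orientation: [-180.0, 0.0, -120.3]
force: [-0.1, 0.4, -0.4]
opening: 0.0877
gripper_force: 0.0
```

Emit:
carry_out --deltas '[[[0,0,0,-0.1,1],[0,0,0,-0.1,1],[0,0,0,-0.1,1],[0,0,0,-0.1,1],[0,0,0,-0.1,1]]]'

```text
clock: 4.45
tool_pos: [0.5193, 0.0397, 0.3607]
orientation: [-180.0, 0.0, -84.5]
force: [0.6, -0.1, 0.0]
opening: 0.0875
gripper_force: 0.0
```

Emit:
carry_out --deltas '[[[0,0,0.5,-0.067,1],[0,0,0.5,-0.067,1],[0,0,0.5,-0.067,1],[0,0,0.5,-0.067,1],[0,0,0.5,-0.067,1]]]'

```text
clock: 4.95
tool_pos: [0.5201, 0.0398, 0.2616]
orientation: [-179.9, -0.0, -60.7]
force: [0.7, 0.4, 0.3]
opening: 0.0881
gripper_force: 0.0
```

```bash
python3 - <<'E'
from h import *
np.set_printoptions(precision=4,suppress=True)
st();p=snap('wrist','w1');t=snap('top','t1');s=snap('side','s1')
for nm in['gauge_slot','gauge','cover_seat']:
    r={n:ctrl.spot_point(q,nm) for n,q in(('w',p),('t',t),('s',s))}
    print(nm,{n:[(np.round(x['centre'],1).tolist(),round(x['p'],2)) for x in v[:4]] for n,v in r.items()})
for nm in['hook_rest','hung_spanner','hung_puller','hook']:
    r={n:ctrl.spot_point(q,nm) for n,q in(('t',t),('s',s))}
    print(nm,{n:[(np.round(x['centre'],1).tolist(),round(x['p'],2)) for x in v[:4]] for n,v in r.items()})
    if all(r.values()): print('   ',tri([(t,r['t'][0]['centre']),(s,r['s'][0]['centre'])]))
im=np.hstack([cv2.resize(t['color'][130:320,400:510],(330,570)),cv2.resize(s['color'][90:210,250:400],(450,360)) if 0 else cv2.copyMakeBorder(cv2.resize(s['color'][90:210,250:400],(450,360)),0,210,0,0,0)])
cv2.imwrite('pics/hk.png',im[:,:,::-1])
E
```

```text
{'clock': 4.95, 'tool_pos': [0.5201, 0.0398, 0.2616], 'orientation': [-179.9094, -0.0343, -60.7109], 'force': [0.6541, 0.4154, 0.2597], 'opening': 0.0881, 'gripper_force': 0.0, 'joint_pos': [25.979, 4.6519, -15.3934, 0.0309, -69.8622, 3.2995]}
gauge_slot {'w': [([268.2, 196.9], 0.87), ([445.5, 189.1], 0.82)], 't': [([316.0, 264.2], 0.67), ([281.4, 193.0], 0.53)], 's': [([330.2, 235.2], 0.7), ([352.2, 370.9], 0.68), ([261.4, 221.0], 0.61)]}
gauge {'w': [([432.2, 183.6], 0.86), ([273.0, 182.3], 0.8)], 't': [([314.4, 261.6], 0.82), ([282.6, 192.1], 0.79), ([439.9, 259.1], 0.72)], 's': [([261.3, 237.9], 0.82), ([352.5, 384.2], 0.66), ([326.1, 247.2], 0.62)]}
cover_seat {'w': [([274.6, 181.0], 0.68), ([269.4, 193.3], 0.3)], 't': [([281.2, 195.7], 0.85)], 's': [([265.9, 235.8], 0.65)]}
hook_rest {'t': [([440.0, 261.5], 0.8)], 's': [([348.3, 144.6], 0.7)]}
    (array([ 0.3627, -0.3078,  0.1861]), [np.float64(0.2), np.float64(0.2)])
hung_spanner {'t': [([438.6, 217.6], 0.69), ([217.5, 109.9], 0.58)], 's': [([313.1, 174.0], 0.62)]}
    (array([ 0.4759, -0.3758,  0.0036]), [np.float64(5.3), np.float64(5.3)])
hung_puller {'t': [([448.9, 178.8], 0.57)], 's': []}
hook {'t': [([441.8, 261.7], 0.69)], 's': []}
```

View pics/w1.png

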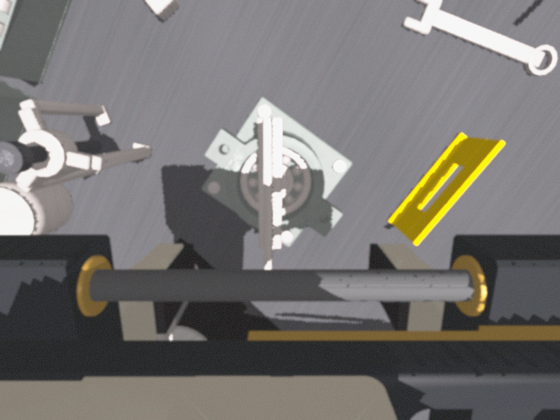

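View pics/hk.png

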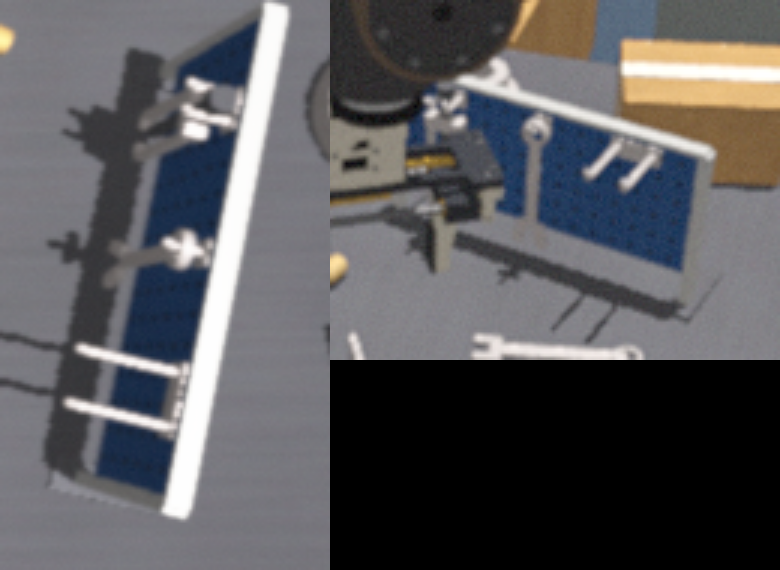

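The wrist picture shows the steel gauge at column ~272, rows 100–245, with the look-alike yellow at (445,189). In the hook crop the two free prongs are at the near end of the panel and point out at about 78° in world. One sideways look will tell which face carries the scales and give the stereo.

Emit:
carry_out --deltas '[[[0.0,0.4,0,0,1],[0,0.4,0,0,1],[0,0.4,0,0,1]]]'

```text
clock: 6.25
tool_pos: [0.4471, -0.0013, 0.261]
orientation: [-180.0, 0.0, -60.4]
force: [1.7, 0.6, 0.5]
opening: 0.088
gripper_force: 0.0
```

```bash
python3 - <<'E'
from h import *
import pickle
st();p=snap('wrist','w2')
pickle.dump(p,open('w2.pkl','wb'))
for nm in['gauge_slot','gauge','cover_seat']:
    print(nm,[(np.round(x['centre'],1).tolist(),round(x['p'],2)) for x in ctrl.spot_point(p,nm)[:4]])
for x in ctrl.silhouettes(p,'gauge')[:3]: print(x['centre'],x['p'],cv2.minAreaRect(hull(x['mask'])))
a=cv2.imread('pics/w1.png')[80:260,190:370];b=p['color'][80:260,60:260,::-1]
cv2.imwrite('pics/w12.png',np.hstack([cv2.resize(a,(380,380)),cv2.resize(b,(420,380),interpolation=2)]))
E
```

```text
{'clock': 6.25, 'tool_pos': [0.4471, -0.0013, 0.261], 'orientation': [-179.9647, 0.0207, -60.3874], 'force': [1.683, 0.6052, 0.4972], 'opening': 0.088, 'gripper_force': 0.0, 'joint_pos': [25.2146, -2.9681, -23.2252, -0.0249, -69.7092, 4.4067]}
gauge_slot [([370.1, 187.7], 0.75), ([174.8, 194.4], 0.67)]
gauge [([360.4, 183.6], 0.88), ([191.0, 181.9], 0.67)]
cover_seat [([193.9, 182.7], 0.57)]
[186.2, 177.0] 0.94 ((182.07041931152344, 181.92431640625), (132.7795867919922, 40.5553092956543), 85.95551300048828)
[368.2, 183.4] 0.87 ((369.1617126464844, 184.53561401367188), (33.05140686035156, 131.65048217773438), 38.990989685058594)
[1.2, 204.2] 0.74 ((3.0, 204.0), (6.0, 30.0), 0.0)
```

View pics/w12.png

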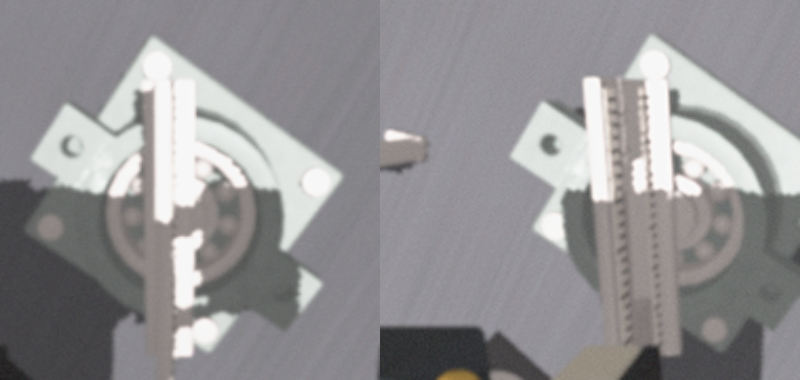

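Ticks show on the face toward tool +y, so that is the graduated side and the gauge's +x is at a yaw of about 29.5°. I'll triangulate the gauge.

```bash
python3 - <<'E'
from h import *
import pickle
np.set_printoptions(precision=4,suppress=True)
p2=pickle.load(open('w2.pkl','rb'))
# w1 pose: same cam-in-tool, rebuild from w1 tool state
from scipy.spatial.transform import Rotation as Ro
def T(pos,o): return Ro.from_euler('xyz',o,degrees=True).as_matrix(),np.array(pos)
R2,x2=T([.4471,-.0013,.261],[-179.9647,.0207,-60.3874]);R1,x1=T([.5201,.0398,.2616],[-179.9094,-.0343,-60.7109])
Rc=p2['R']@R2; c=R2.T@(-p2['R'].T@p2['t']-x2)
Rw=Rc@R1.T; p1=dict(p2,R=Rw,t=-Rw@(x1+R1@c))
pickle.dump(p1,open('w1.pkl','wb'))
f1=lambda u,v:(190+u/2.111,80+v/2.111); f2=lambda u,v:(60+(u-380)/2.1,80+v/2.111)
print('slot net',tri([(p1,(268.2,196.9)),(p2,(174.8,194.4))]))
print('seat net',tri([(p1,(274.6,181)),(p2,(193.9,182.7))]))
print('top far end',tri([(p1,f1(163.5,80)),(p2,f2(594,78))]))
for a in [(163.5,80),(157,330)]: print('w1 z.144',atz(p1,f1(*a),.144))
for a in [(594,78),(608,340)]: print('w2 z.144',atz(p2,f2(*a),.144))
for a in [(182,80),(183,355)]: print('sole w1 ',atz(p1,f1(*a),.078))
for a in [(667,78),(672,355)]: print('sole w2 right edge',atz(p2,f2(*a),.078))
plan([.52,.04,.2],-60.4)
E
```

```text
slot net (array([0.5319, 0.0431, 0.1234]), [np.float64(0.9), np.float64(0.9)])
seat net (array([0.5295, 0.0376, 0.0733]), [np.float64(1.1), np.float64(1.1)])
top far end (array([ 0.5644, -0.0163,  0.1428]), [np.float64(0.1), np.float64(0.1)])
w1 z.144 [ 0.5643 -0.0163  0.144 ]
w1 z.144 [0.5191 0.0717 0.144 ]
w2 z.144 [ 0.564  -0.0166  0.144 ]
w2 z.144 [0.5159 0.0753 0.144 ]
sole w1  [ 0.5594 -0.0196  0.078 ]
sole w1  [0.4928 0.099  0.078 ]
sole w2 right edge [ 0.5544 -0.0228  0.078 ]
sole w2 right edge [0.4922 0.0991 0.078 ]
delta [0.0004, -0.4, 0.3028] turn 0.0002 rows 2.0
```

```bash
python3 - <<'E'
from h import *
plan([.5325,.0437,.18],-62)
E
```

```text
delta [0.0153, -0.4635, 0.4028] turn 0.0046 rows 2.5
```

Emit:
carry_out --deltas '[[[0.015,-0.463,0.1,0.0046,1],[0.015,-0.463,0.1,0.0046,1],[0.015,-0.463,0.403,0.0046,1],[0.015,-0.463,0.403,0.0046,0.5],[0.015,-0.463,0.403,0.0046,0.0]]]'

```text
clock: 7.0
tool_pos: [0.5305, 0.0428, 0.1778]
orientation: [179.7, 0.0, -62.0]
force: [-0.4, -0.5, -0.1]
opening: 0.0769
gripper_force: 0.0
```

```bash
python3 - <<'E'
from h import *
st();p=snap('wrist','w3');plan([.5325,.0437,.113],-62)
for x in ctrl.silhouettes(p,'gauge')[:2]: print(x['centre'],x['p'],cv2.minAreaRect(hull(x['mask'])))
for nm in('gauge_slot','cover_seat'):print([(np.round(x['centre'],1).tolist(),round(x['p'],2)) for x in ctrl.spot_point(p,nm)[:3]], proj(p,[.5325,.0437,.118]))
E
```

```text
{'clock': 7.0, 'tool_pos': [0.5305, 0.0428, 0.1778], 'orientation': [179.661, 0.0155, -61.995], 'force': [-0.3539, -0.4598, -0.0629], 'opening': 0.0769, 'gripper_force': 0.0, 'joint_pos': [25.7348, 9.5497, -21.0806, -0.0024, -59.709, 2.2714]}
delta [-0.001, -0.0052, 0.3351] turn 0.0001 rows 1.3
[511.2, 187.9] 0.9 ((497.9851989746094, 197.5013427734375), (64.78401184082031, 164.96115112304688), 39.88268280029297)
[280.9, 193.9] 0.87 ((277.7012939453125, 193.56906127929688), (149.42982482910156, 33.0490837097168), 88.9583740234375)
[([501.0, 205.4], 0.57)] [277.43902561 224.73292703]
[([283.7, 204.0], 0.73), ([282.5, 192.3], 0.61)] [277.43902561 224.73292703]
```

View pics/w3.png

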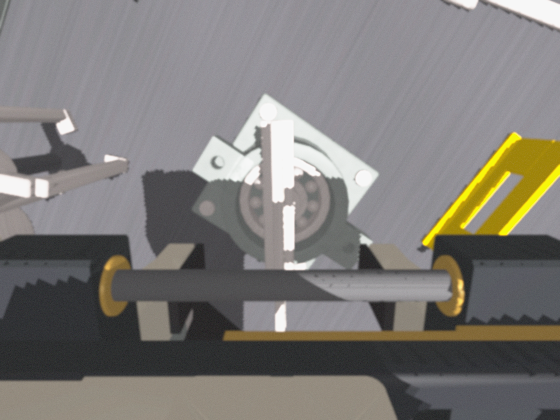

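The web stands between the fingers, at column ~275 against a finger mid column of ~285. I'll descend and grip.

Emit:
carry_out --deltas '[[[0,-0.005,0.15,0,0],[0,-0.005,0.325,0,0],[0,-0.005,0.325,0,-0.3],[0,-0.005,0.325,0,-0.5],[0,-0.005,0.325,0,-0.7]]]'

```text
clock: 7.7
tool_pos: [0.5341, 0.0442, 0.1175]
orientation: [-179.8, -0.0, -62.0]
force: [0.4, 0.2, -0.2]
opening: 0.0257
gripper_force: 0.0
```

Emit:
carry_out --deltas '[[[0,0,0,0,-0.8],[0,0,0,0,-0.9],[0,0,0,0,-1],[0,0,0,0,-1],[0,0,0,0,-1]]]'

```text
clock: 8.2
tool_pos: [0.5331, 0.0439, 0.1159]
orientation: [-179.9, -0.0, -62.0]
force: [-1.9, -0.1, 6.4]
opening: 0.006
gripper_force: 30.0
```

Emit:
carry_out --deltas '[[[0,0,0,0,-1],[0,0,0,0,-1]]]'

```text
clock: 8.4
tool_pos: [0.5331, 0.044, 0.1159]
orientation: [-179.9, -0.0, -62.0]
force: [-2.0, 0.0, 6.2]
opening: 0.0059
gripper_force: 30.0
```

Held: opening 6 mm at 30 N. I'll lift, then turn toward the hook.

Emit:
carry_out --deltas '[[[0,0,-0.15,0,-1],[0,0,-0.35,0,-1],[0,0,-0.6,0,-1],[0,0,-0.65,0,-1]]]'

```text
clock: 8.8
tool_pos: [0.5349, 0.0442, 0.2504]
orientation: [-179.6, -0.1, -62.0]
force: [1.5, -0.0, -5.0]
opening: 0.0062
gripper_force: 30.0
```

Emit:
carry_out --deltas '[[[0,0,0,0.024,-1],[0,0,0,0.048,-1],[0,0,0,0.072,-1],[0,0,0,0.096,-1],[0,0,0,0.119,-1]]]'

```text
clock: 9.3
tool_pos: [0.5316, 0.0437, 0.2433]
orientation: [179.8, -0.1, -105.2]
force: [-0.7, -0.1, -4.8]
opening: 0.0059
gripper_force: 30.0
```

Emit:
carry_out --deltas '[[[0,0,0,0.024,-1],[0,0,0,0.048,-1],[0,0,0,0.072,-1],[0,0,0,0.096,-1],[0,0,0,0.119,-1]]]'

```text
clock: 9.8
tool_pos: [0.5316, 0.0438, 0.2433]
orientation: [179.9, -0.1, -148.1]
force: [-0.6, 0.4, -5.5]
opening: 0.0059
gripper_force: 30.0
```

Emit:
carry_out --deltas '[[[0,0,0,0.024,-1],[0,0,0,0.048,-1],[0,0,0,0.072,-1],[0,0,0,0.096,-1],[0,0,0,0.121,-1]]]'

```text
clock: 10.3
tool_pos: [0.5315, 0.0438, 0.2432]
orientation: [-180.0, -0.2, 169.0]
force: [-1.0, -0.6, -5.0]
opening: 0.0054
gripper_force: 30.0
```

```bash
python3 - <<'E'
from h import *
st();plan([.465,-.206,.245],168.6)
E
```

```text
{'clock': 10.3, 'tool_pos': [0.5315, 0.0438, 0.2432], 'orientation': [-179.9568, -0.1657, 168.9714], 'force': [-0.9664, -0.6247, -4.963], 'opening': 0.0054, 'gripper_force': 29.9872, 'joint_pos': [25.7344, 6.6437, -15.5157, -0.0697, -67.9992, -126.7367]}
delta [0.0877, -1.2894, -0.0088] turn 0.001 rows 5.2
```

Emit:
carry_out --deltas '[[[0.05,-0.2,0,0,-1],[0.05,-0.44,0,0,-1],[0.05,-0.64,0,0,-1],[0.05,-0.64,0,0,-1]]]'

```text
clock: 10.7
tool_pos: [0.4967, -0.0835, 0.2436]
orientation: [-179.9, -0.2, 169.1]
force: [-0.6, 0.8, -5.8]
opening: 0.0055
gripper_force: 30.0
```

Emit:
carry_out --deltas '[[[0.04,-0.2,0,0,-1],[0.04,-0.45,0,0,-1],[0.04,-0.6,0,0,-1],[0.04,-0.65,0,0,-1],[0.04,-0.65,0,0,-1]]]'

```text
clock: 11.2
tool_pos: [0.4663, -0.2072, 0.2437]
orientation: [180.0, -0.1, 169.2]
force: [0.1, 0.4, -5.3]
opening: 0.0055
gripper_force: 30.0
```

```bash
python3 - <<'E'
from h import *
st();p=snap('wrist','w4');pickle.dump(p,open('w4.pkl','wb'))
X=np.array([.3627,-.3078,.185])
for nm in('hook_rest','hook','hung_spanner'):print(nm,[(np.round(x['centre'],1).tolist(),round(x['p'],2)) for x in ctrl.spot_point(p,nm)[:3]])
print(proj(p,X))
for x in ctrl.silhouettes(p,'hook')[:2]: print(x['centre'],x['p'],cv2.minAreaRect(hull(x['mask'])))
t=snap('top');s=snap('side')
for nm in('cover_seat','hook_rest','cover','housing'):
    r={n:ctrl.spot_point(q,nm) for n,q in(('t',t),('s',s))}
    print(nm,{n:[(np.round(x['centre'],1).tolist(),round(x['p'],2)) for x in v[:3]] for n,v in r.items()})
    if all(r.values()): print('   ',tri([(t,r['t'][0]['centre']),(s,r['s'][0]['centre'])]))
E
```

```text
{'clock': 11.2, 'tool_pos': [0.4663, -0.2072, 0.2437], 'orientation': [179.9808, -0.1297, 169.202], 'force': [0.0831, 0.4219, -5.3201], 'opening': 0.0055, 'gripper_force': 29.9951, 'joint_pos': [-1.9056, 4.3163, -18.1111, -0.0422, -67.6978, -98.8764]}
hook_rest []
hook [([280.4, 259.8], 0.5)]
hung_spanner [([147.0, 204.0], 0.95)]
[87.87093056 96.53774458]
cover_seat {'t': [], 's': [([263.7, 235.6], 0.67)]}
hook_rest {'t': [([443.3, 261.4], 0.89)], 's': [([343.7, 144.2], 0.69), ([176.1, 343.3], 0.44), ([316.6, 175.4], 0.38)]}
    (array([ 0.37019537, -0.31435687,  0.18262257]), [np.float64(7.9), np.float64(7.9)])
cover {'t': [([172.0, 201.6], 0.64)], 's': [([229.6, 334.1], 0.94)]}
    (array([0.52540003, 0.33477717, 0.00315743]), [np.float64(0.2), np.float64(0.2)])
housing {'t': [], 's': [([265.9, 251.3], 0.77), ([308.9, 154.6], 0.22)]}
```

View pics/w4.png

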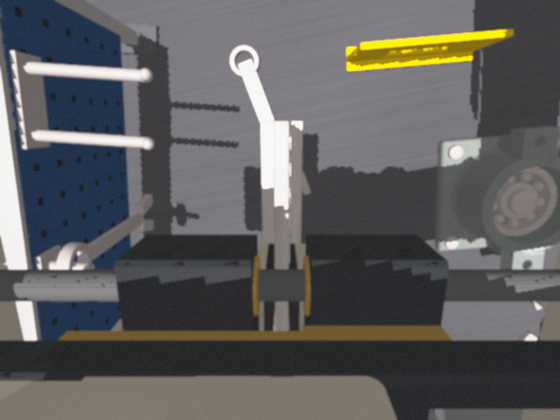

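The wrist view shows both free prongs: roots at (25,68) and (32,136), tips at (148,75) and (150,143). The gauge is upright in the fingers at column ~283, and its graduated face shows to the right (outward). Now I'll compute the hook frame.

```bash
python3 - <<'E'
from h import *
np.set_printoptions(precision=4,suppress=True)
p=pickle.load(open('w4.pkl','rb'))
img=cv2.imread('pics/w4.png');g=img.min(2)
# refine centre rows of prongs at columns
for c in (50,80,110,130):
    out=[]
    for lo,hi in((55,90),(122,157)):
        w=(g[lo:hi,c]>140); out.append(lo+np.where(w)[0].mean() if w.any() else None); 
    print(c,out)
A=[atz(p,q,.1815) for q in((50,69.5),(130,73.5))];B=[atz(p,q,.1815) for q in((50,137.5),(130,142))]
for L in(A,B): d=L[1]-L[0];print(L,np.degrees(np.arctan2(d[1],d[0])))
tA,tB=atz(p,(146,75),.187),atz(p,(149,143),.187);print('tips',tA,tB,np.linalg.norm(tA-tB),np.degrees(np.arctan2(*(tA-tB)[1::-1])))
rA,rB=atz(p,(25,68),.1815),atz(p,(33,136),.1815);print('roots',rA,rB,np.linalg.norm(rA-rB),np.degrees(np.arctan2(*(rA-rB)[1::-1])),np.linalg.norm(rA-tA),np.linalg.norm(rB-tB))
E
```

```text
50 [np.float64(68.5), np.float64(136.0)]
80 [np.float64(70.5), np.float64(138.0)]
110 [np.float64(73.0), np.float64(140.0)]
130 [np.float64(74.5), np.float64(141.5)]
[array([ 0.3428, -0.3272,  0.1815]), array([ 0.3541, -0.2799,  0.1815])] 76.52354188026595
[array([ 0.3814, -0.3417,  0.1815]), array([ 0.3937, -0.2922,  0.1815])] 76.0241948877672
tips [ 0.3579 -0.2686  0.187 ] [ 0.3967 -0.2782  0.187 ] 0.04000276365074915 166.10935714670475
roots [ 0.3391 -0.3418  0.1815] [ 0.3785 -0.352   0.1815] 0.040630718909957834 165.45255612425575 0.07575954300758149 0.07622180549403886
```

```bash
python3 - <<'E'
from h import *
plan([.3898,-.2234,.244],166)
plan([.3898,-.2234,.197],166)
E
```

```text
delta [0.365, -0.1553, 0.0048] turn 0.0093 rows 1.6
delta [0.365, -0.1553, 0.2398] turn 0.0093 rows 1.9
```

Emit:
carry_out --deltas '[[[0.2,-0.08,0,0.005,-1],[0.365,-0.155,0,0.009,-1],[0.365,-0.155,0.1,0.009,-1],[0.365,-0.155,0.24,0.009,-1],[0.365,-0.155,0.24,0.009,-1]]]'

```text
clock: 12.45
tool_pos: [0.3872, -0.2229, 0.1943]
orientation: [180.0, -0.3, 166.0]
force: [-0.6, -0.6, -6.5]
opening: 0.0059
gripper_force: 30.0
```

```bash
python3 - <<'E'
from h import *
st();p=snap('wrist','w5');t=snap('top','t5');s=snap('side','s5')
plan([.3695,-.305,.197],166)
for X in([.3579,-.2686,.187],[.3967,-.2782,.187]): print('tips',proj(p,X))
for n,q in(('w',p),('t',t),('s',s)):
    print(n,[(np.round(x['centre'],1).tolist(),round(x['p'],2)) for x in ctrl.spot_point(q,'gauge_slot')[:4]],proj(q,np.array(ctrl.get_obs()['tool_pos'])+[0,0,.002]))
def cr(q,X,w,h,f):
    u,v=map(int,proj(q,X));u=min(max(u,w),560-w);v=min(max(v,h),420-h);return cv2.resize(q['color'][v-h:v+h,u-w:u+w,::-1],None,fx=f,fy=f,interpolation=2)
a=cr(s,[.38,-.26,.19],40,60,5);b=cr(p,[.38,-.2,.19],200,150,1)
cv2.imwrite('pics/c5.png',np.hstack([a[:300],b[:300]]) if 0 else np.hstack([cv2.resize(a,(400,600)),cv2.copyMakeBorder(b,0,300,0,0,0)]))
E
```

```text
{'clock': 12.45, 'tool_pos': [0.3872, -0.2229, 0.1943], 'orientation': [179.9745, -0.31, 166.0376], 'force': [-0.6376, -0.5803, -6.514], 'opening': 0.0059, 'gripper_force': 29.9991, 'joint_pos': [-4.5707, 0.201, -29.2337, -0.0867, -60.867, -99.3493]}
delta [0.0048, -0.4198, 0.0056] turn 0.0004 rows 1.7
tips [180.98279581 223.38042926]
tips [186.49803173 293.75109222]
w [([471.0, 113.6], 0.97), ([282.2, 261.8], 0.81)] [281.1434273  272.41314023]
t [([149.0, 322.0], 0.86)] [402.02637582 248.87020345]
s [([330.2, 233.0], 0.93), ([332.8, 154.2], 0.88), ([352.0, 372.5], 0.81), ([288.2, 325.6], 0.3)] [334.3810298  154.01120883]
```

View pics/c5.png

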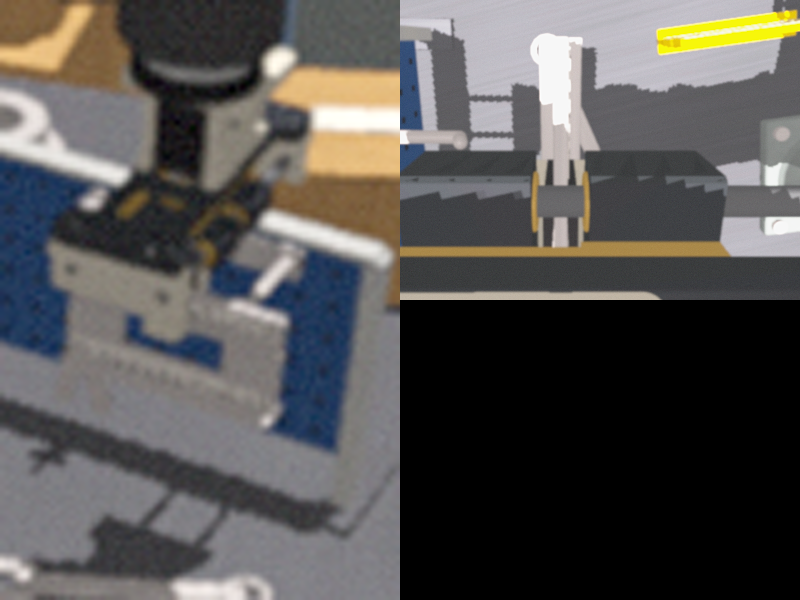

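The slot is where expected (side view 333,154), level with the prongs and with the graduations toward us. I'll thread it on slowly.

Emit:
carry_out --deltas '[[[0.005,0,-0.016,0,-1],[0.005,-0.06,-0.016,0,-1],[0.005,-0.12,-0.016,0,-1],[0.005,-0.18,-0.016,0,-1],[0.005,-0.18,-0.016,0,-1]]]'

```text
clock: 13.25
tool_pos: [0.3796, -0.2596, 0.2]
orientation: [-180.0, -0.0, 166.0]
force: [0.5, -0.3, -5.7]
opening: 0.0061
gripper_force: 30.0
```

Emit:
carry_out --deltas '[[[0,-0.06,0,0,-1],[0,-0.12,0,0,-1],[0,-0.18,0,0,-1],[0,-0.24,0,0,-1],[0,-0.24,0,0,-1]]]'

```text
clock: 13.75
tool_pos: [0.3683, -0.3062, 0.2]
orientation: [-180.0, -0.0, 166.0]
force: [-0.0, 0.1, -6.0]
opening: 0.0056
gripper_force: 30.0
```

```bash
python3 - <<'E'
from h import *
st();plan([.3695,-.305,.183],166)
E
```

```text
{'clock': 13.75, 'tool_pos': [0.3683, -0.3062, 0.2], 'orientation': [-179.9832, -0.0233, 166.0286], 'force': [-0.0297, 0.1275, -6.0465], 'opening': 0.0056, 'gripper_force': 29.9988, 'joint_pos': [-16.1151, 3.0168, -25.534, 0.0201, -61.4719, -87.866]}
delta [-0.0046, 0.0071, 0.0851] turn 0.0001 rows 0.3
```

Emit:
carry_out --deltas '[[[-0.004,0.007,0.02,0,-1],[-0.004,0.007,0.04,0,-1],[-0.004,0.007,0.06,0,-1],[-0.004,0.007,0.07,0,-1],[-0.004,0.007,0.07,0,-1]]]'

```text
clock: 14.25
tool_pos: [0.3697, -0.3032, 0.1858]
orientation: [180.0, -0.0, 166.1]
force: [-0.1, 0.2, -4.9]
opening: 0.0062
gripper_force: 30.0
```

Emit:
carry_out --deltas '[[[0,0,0.008,0,-1],[0,0,0.012,0,-1],[0,0,0.012,0,-1]]]'

```text
clock: 14.55
tool_pos: [0.3698, -0.3035, 0.1837]
orientation: [180.0, -0.0, 166.1]
force: [0.5, 0.5, -4.8]
opening: 0.0059
gripper_force: 30.0
```

Emit:
carry_out --deltas '[[[0,0,0.005,0,-1],[0,0,0.01,0,-1],[0,0,0.01,0,-1]]]'

```text
clock: 14.85
tool_pos: [0.37, -0.3037, 0.1827]
orientation: [-180.0, 0.0, 166.1]
force: [-2.0, 2.6, 4.1]
opening: 0.0059
gripper_force: 30.0
```

Emit:
carry_out --deltas '[[[0,0,0.005,0,-1],[0,0,0.01,0,-1],[0,0,0.01,0,-1]]]'

```text
clock: 15.15
tool_pos: [0.3701, -0.3038, 0.1824]
orientation: [-179.9, 0.1, 166.2]
force: [-5.7, 7.9, 20.6]
opening: 0.0058
gripper_force: 30.0
```

Contact came on the prongs at the expected height. I'll ease off and release.

Emit:
carry_out --deltas '[[[0,0,-0.008,0,-1],[0,0,-0.008,0,-1],[0,0,-0.008,0,-0.85],[0,0,-0.008,0,-0.7],[0,0,-0.008,0,-0.5]]]'

```text
clock: 15.65
tool_pos: [0.37, -0.3037, 0.1814]
orientation: [-180.0, 0.0, 166.1]
force: [0.3, -0.2, -0.4]
opening: 0.0162
gripper_force: 0.0
```

Emit:
carry_out --deltas '[[[0,0,0,0,-0.4],[0,0,0,0,-0.4],[0,0,0,0,-0.4]]]'

```text
clock: 15.95
tool_pos: [0.3698, -0.3035, 0.1813]
orientation: [180.0, -0.0, 166.1]
force: [0.5, 0.4, 0.3]
opening: 0.0261
gripper_force: 0.0
```

```bash
python3 - <<'E'
from h import *
st();s=snap('side','s6');print([(np.round(x['centre'],1).tolist(),round(x['p'],2)) for x in ctrl.spot_point(s,'gauge_slot')[:4]],proj(s,[.3695,-.305,.185]))
E
```

```text
{'clock': 15.95, 'tool_pos': [0.3698, -0.3035, 0.1813], 'orientation': [179.999, -0.0098, 166.1087], 'force': [0.465, 0.3823, 0.3463], 'opening': 0.0261, 'gripper_force': 0.0, 'joint_pos': [-15.745, 3.9538, -27.1755, -0.0008, -58.8805, -88.1459]}
[([348.2, 144.3], 0.89), ([328.7, 229.9], 0.87), ([351.5, 373.9], 0.63)] [346.01153097 145.04429957]
```

The gauge rests on the prongs (side view slot at 348,144, where the hook rest should be). I'll retreat upward and head for the cover.

Emit:
carry_out --deltas '[[[0,0,-0.05,0,-0.4],[0,0,-0.2,0,-0.4],[0,0,-0.45,0,-0.4],[0,0,-0.7,0,-0.4],[0,0,-0.7,0,-0.4]]]'

```text
clock: 16.55
tool_pos: [0.3722, -0.3054, 0.3295]
orientation: [-179.8, 0.7, 166.1]
force: [-0.7, -0.0, -0.8]
opening: 0.0261
gripper_force: 0.0
```

```bash
python3 - <<'E'
from h import *
st();s=snap('side','s7');t=snap('top')
print([(np.round(x['centre'],1).tolist(),round(x['p'],2)) for x in ctrl.spot_point(s,'gauge_slot')[:4]])
print([(np.round(x['centre'],1).tolist(),round(x['p'],2)) for x in ctrl.spot_point(t,'gauge_slot')[:4]],proj(t,[.3695,-.305,.185]))
plan([.528,.335,.28],166)
E
```

```text
{'clock': 16.55, 'tool_pos': [0.3722, -0.3054, 0.3295], 'orientation': [-179.8064, 0.6683, 166.1432], 'force': [-0.7267, -0.0184, -0.8141], 'opening': 0.0261, 'gripper_force': 0.0, 'joint_pos': [-15.7468, -1.6777, -13.2783, 0.1755, -77.7251, -88.1474]}
[([330.6, 230.5], 0.92), ([353.7, 373.6], 0.6)]
[([150.3, 321.5], 0.94), ([316.7, 265.6], 0.7)] [438.30212917 258.23524132]
delta [-0.004, 3.2883, 0.2045] turn 0.0003 rows 13.2
```

Emit:
carry_out --deltas '[[[0,0.82,0,0,-0.4],[0,0.82,0,0,0],[0,0.82,0,0,1],[0,0.82,0,0,1],[0,0.82,0,0,1]]]'

```text
clock: 17.25
tool_pos: [0.409, -0.1424, 0.3203]
orientation: [-180.0, -0.1, 166.3]
force: [-0.2, -0.8, -0.6]
opening: 0.0524
gripper_force: 0.0
```

Emit:
carry_out --deltas '[[[0,0.82,0,0,1],[0,0.82,0,0,1],[0,0.82,0,0,1],[0,0.82,0,0,1],[0,0.82,0,0,1]]]'

```text
clock: 17.75
tool_pos: [0.4486, 0.0159, 0.3202]
orientation: [-179.9, -0.1, 166.2]
force: [-0.6, 0.0, -0.0]
opening: 0.0869
gripper_force: 0.0
```

Emit:
carry_out --deltas '[[[0,0.82,0,0,1],[0,0.82,0,0,1],[0,0.82,0,0,1],[0,0.82,0,0,1],[0,0.82,0,0,1]]]'

```text
clock: 18.25
tool_pos: [0.4882, 0.1743, 0.32]
orientation: [-179.9, -0.1, 166.2]
force: [0.4, -0.3, -0.1]
opening: 0.0877
gripper_force: 0.0
```

Emit:
carry_out --deltas '[[[0,0.82,0.2,0,1],[0,0.82,0.2,0,1],[0,0.82,0.2,0,1],[0,0.82,0.2,0,1],[0,0.82,0.2,0,1]]]'

```text
clock: 18.75
tool_pos: [0.5276, 0.3329, 0.279]
orientation: [-179.8, -0.1, 166.1]
force: [0.1, -0.3, 0.3]
opening: 0.0879
gripper_force: 0.0
```

Emit:
carry_out --deltas '[[[0,0,0,-0.115,1],[0,0,0,-0.115,1],[0,0,0,-0.115,1],[0,0,0,-0.115,1],[0,0,0,-0.115,1]]]'

```text
clock: 19.25
tool_pos: [0.5276, 0.3305, 0.2822]
orientation: [-180.0, 0.0, -152.2]
force: [-0.1, 0.3, 0.4]
opening: 0.0874
gripper_force: 0.0
```

Emit:
carry_out --deltas '[[[0,0,0,-0.115,1],[0,0,0,-0.115,1],[0,0,0,-0.115,1],[0,0,0,-0.115,1],[0,0,0,-0.115,1]]]'

```text
clock: 19.75
tool_pos: [0.5276, 0.3305, 0.2822]
orientation: [-180.0, 0.0, -110.8]
force: [0.8, -0.1, -0.7]
opening: 0.0872
gripper_force: 0.0
```

```bash
python3 - <<'E'
from h import *
np.set_printoptions(precision=4,suppress=True)
st();p=snap('wrist','w8');pickle.dump(p,open('w8.pkl','wb'));t=snap('top','t8');s=snap('side','s8')
for nm in('cover','spray_can','oil_bottle'):
    r={n:ctrl.spot_point(q,nm) for n,q in(('w',p),('t',t),('s',s))}
    print(nm,{n:[(np.round(x['centre'],1).tolist(),round(x['p'],2)) for x in v[:2]] for n,v in r.items()})
    if r['w']: print('  w at z3',atz(p,r['w'][0]['centre'],.003))
for nm in('cover_seat','gauge_slot'):
    r={n:ctrl.spot_point(q,nm) for n,q in(('t',t),('s',s))}
    print(nm,{n:[(np.round(x['centre'],1).tolist(),round(x['p'],2)) for x in v[:4]] for n,v in r.items()})
    if all(r.values()): print('   ',tri([(t,r['t'][0]['centre']),(s,r['s'][0]['centre'])]))
m=ctrl.silhouettes(p,'cover')
for x in m[:2]:
    c=hull(x['mask']);print(x['p'],x['centre'],cv2.minAreaRect(c),cv2.boundingRect(c))
np.save('cm.npy',m[0]['mask'])
# circles (boss / plate) in the wrist crop
E
```

```text
{'clock': 19.75, 'tool_pos': [0.5276, 0.3305, 0.2822], 'orientation': [-179.9815, 0.0144, -110.848], 'force': [0.7621, -0.0976, -0.7038], 'opening': 0.0872, 'gripper_force': 0.0, 'joint_pos': [50.0123, 13.9478, -1.3676, 0.0132, -74.665, -70.8638]}
cover {'w': [([284.2, 178.8], 0.94)], 't': [([175.0, 204.0], 0.87)], 's': [([229.1, 334.3], 0.7), ([347.2, 146.6], 0.31)]}
  w at z3 [0.5258 0.3371 0.003 ]
spray_can {'w': [([213.5, 104.6], 0.84)], 't': [([217.0, 180.9], 0.91), ([131.4, 228.8], 0.61)], 's': [([227.4, 295.8], 0.59)]}
  w at z3 [0.5749 0.219  0.003 ]
oil_bottle {'w': [([229.6, 238.6], 0.73)], 't': [([153.6, 164.0], 0.56), ([258.8, 129.5], 0.21)], 's': []}
  w at z3 [0.6252 0.388  0.003 ]
cover_seat {'t': [([216.3, 182.9], 0.71), ([281.1, 196.4], 0.69)], 's': [([263.8, 237.3], 0.77)]}
    (array([0.5138, 0.1727, 0.1953]), [np.float64(27.9), np.float64(27.9)])
gauge_slot {'t': [([315.0, 267.0], 0.97), ([438.9, 260.2], 0.74), ([148.3, 321.9], 0.62)], 's': [([327.5, 231.5], 0.69), ([352.5, 372.9], 0.62), ([346.4, 143.0], 0.61)]}
    (array([ 0.3557, -0.0429,  0.0573]), [np.float64(7.8), np.float64(7.8)])
0.91 [288.1, 176.9] ((286.88037109375, 177.6973876953125), (115.33009338378906, 81.01734924316406), 26.029592514038086) (225, 138, 123, 80)
```

View pics/w8.png

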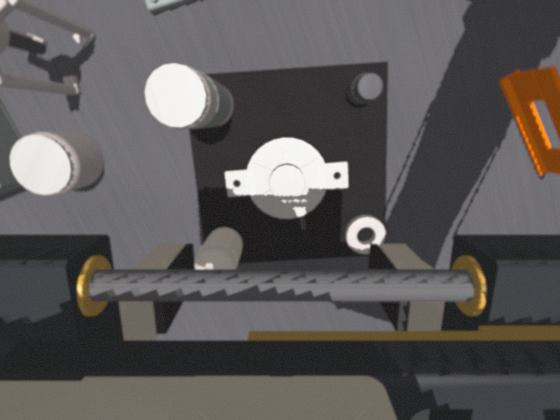

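The wrist view shows the cover with its boss at (287,178) and ear holes at (236,183) and (338,176). The can is at upper left, the bottle at (220,250) and the bearing at (366,234). The tool's y axis lies nearly along the ears, clear of both tall neighbours. The gauge still hangs (top 439,260; side 346,143).

```bash
python3 - <<'E'
from h import *
np.set_printoptions(precision=4,suppress=True)
p=pickle.load(open('w8.pkl','rb'));g=cv2.imread('pics/w8.png',0)
def dark(u,v,r=6):
    w=g[v-r:v+r+1,u-r:u+r+1].astype(float);k=np.clip(np.percentile(w,60)-w-40,0,None);yy,xx=np.mgrid[v-r:v+r+1,u-r:u+r+1];return (k*xx).sum()/k.sum(),(k*yy).sum()/k.sum()
a=dark(236,183);b=dark(338,176);print(a,b)
A,B=atz(p,a,.016),atz(p,b,.016);print(A,B,(A+B)/2,np.linalg.norm(A-B),np.degrees(np.arctan2(*(B-A)[1::-1])))
print('boss',atz(p,(287,178),.042))
C=(A+B)/2; yaw=np.degrees(np.arctan2(*(B-A)[1::-1]))+90
yaw=(yaw+180)%360-180
for z in(.1,.023): plan([C[0],C[1],z],-110.8)
print('ears-yaw as tool yaw',yaw)
E
```

```text
(np.float64(236.19591740966683), np.float64(183.21515720319098)) (np.float64(336.6549476135041), np.float64(175.0859138533178))
[0.5844 0.3185 0.016 ] [0.4613 0.3542 0.016 ] [0.5228 0.3363 0.016 ] 0.12815171104698977 163.8339363203473
boss [0.5203 0.3311 0.042 ]
delta [-0.0058, 0.0256, 0.9065] turn -0.0008 rows 3.6
delta [-0.0058, 0.0256, 1.2915] turn -0.0008 rows 5.2
ears-yaw as tool yaw -106.16606367965267
```

Emit:
carry_out --deltas '[[[-0.006,0.025,0.2,0,0.7],[-0.006,0.025,0.4,0,0.7],[-0.006,0.025,0.6,0,0.7],[-0.006,0.025,0.76,0,0.7],[-0.006,0.025,0.76,0,0.7]]]'

```text
clock: 21.1
tool_pos: [0.5207, 0.3341, 0.1246]
orientation: [179.8, -0.4, -111.1]
force: [-1.2, 0.3, 0.1]
opening: 0.0746
gripper_force: 0.0
```

```bash
python3 - <<'E'
from h import *
np.set_printoptions(precision=4,suppress=True)
st();p=snap('wrist','w9')
print(proj(p,[.5228,.3363,.016]),proj(p,[.5844,.3185,.016]),proj(p,[.4613,.3542,.016]))
g=cv2.cvtColor(p['color'],cv2.COLOR_RGB2GRAY)
def dark(u,v,r=9):
    u,v=int(round(u)),int(round(v));w=g[v-r:v+r+1,u-r:u+r+1].astype(float);k=np.clip(np.percentile(w,60)-w-40,0,None);yy,xx=np.mgrid[v-r:v+r+1,u-r:u+r+1];return (k*xx).sum()/k.sum(),(k*yy).sum()/k.sum()
a=dark(*proj(p,[.5844,.3185,.016]));b=dark(*proj(p,[.4613,.3542,.016]));print(a,b)
A,B=atz(p,a,.016),atz(p,b,.016);C=(A+B)/2;print(A,B,C,np.linalg.norm(A-B),np.degrees(np.arctan2(*(B-A)[1::-1])))
r=ctrl.spot_point(p,'cover');print([(x['centre'],atz(p,x['centre'],.003)) for x in r[:1]])
plan([C[0],C[1],.024],-110.8)
for nm in('oil_bottle','spray_can'):
    for x in ctrl.spot_point(p,nm)[:1]: print(nm,x['p'],atz(p,x['centre'],.003))
E
```

```text
{'clock': 21.1, 'tool_pos': [0.5207, 0.3341, 0.1246], 'orientation': [179.7877, -0.4355, -111.133], 'force': [-1.2493, 0.3061, 0.1488], 'opening': 0.0746, 'gripper_force': 0.0, 'joint_pos': [50.7047, 20.2334, -13.9364, -0.0793, -56.3102, -71.7943]}
[279.1289 211.4049] [201.6131 218.0569] [357.2069 204.8519]
(np.float64(202.3714111178986), np.float64(216.57299938912644)) (np.float64(356.0053619302949), np.float64(204.5780160857909))
[0.5833 0.3176 0.016 ] [0.4621 0.3536 0.016 ] [0.5227 0.3356 0.016 ] 0.12639875435391987 163.42542851576462
[([279.5, 208.1], array([0.5227, 0.3368, 0.003 ]))]
delta [0.0046, 0.002, 0.5297] turn -0.0007 rows 2.1
oil_bottle 0.92 [0.629  0.3894 0.003 ]
spray_can 0.68 [0.3994 0.2666 0.003 ]
```

Emit:
carry_out --deltas '[[[0,0,0.15,0,0.6],[0,0,0.3,0,0.5],[0,0,0.42,0,0.5],[0,0,0.5,0,0.5],[0,0,0.5,0,0.5]]]'

```text
clock: 21.8
tool_pos: [0.5229, 0.3361, 0.029]
orientation: [180.0, -0.0, -111.1]
force: [-0.0, -0.1, -0.5]
opening: 0.0662
gripper_force: 0.0
```

Emit:
carry_out --deltas '[[[0,0,0,0,0.5],[0,0,0,0,0.5]]]'

```text
clock: 22.0
tool_pos: [0.5241, 0.3373, 0.0315]
orientation: [-179.9, 0.2, -111.1]
force: [-0.1, -0.3, 0.3]
opening: 0.0657
gripper_force: 0.0
```

```bash
python3 - <<'E'
from h import *
st();plan([.5227,.3362,.024],-110.8)
E
```

```text
{'clock': 22.0, 'tool_pos': [0.5241, 0.3373, 0.0315], 'orientation': [-179.9236, 0.1746, -111.0705], 'force': [-0.0681, -0.283, 0.3459], 'opening': 0.0657, 'gripper_force': 0.0, 'joint_pos': [50.7014, 26.1665, -19.0892, 0.0256, -44.5546, -71.7903]}
delta [0.0076, 0.0044, 0.0375] turn -0.0008 rows 0.2
```

Close, and grip.

Emit:
carry_out --deltas '[[[0.005,0.003,0.035,0,0.4],[0.005,0.003,0.035,0,0.3],[0.005,0.003,0.035,0,0.15],[0.005,0.003,0.035,0,0],[0.005,0.003,0.035,0,-0.2]]]'

```text
clock: 22.5
tool_pos: [0.5222, 0.3356, 0.0225]
orientation: [-180.0, 0.0, -111.1]
force: [-0.2, -0.7, 0.1]
opening: 0.0437
gripper_force: 30.0
```

Emit:
carry_out --deltas '[[[0,0,0,0,-0.5],[0,0,0,0,-1],[0,0,0,0,-1],[0,0,0,0,-1]]]'

```text
clock: 22.9
tool_pos: [0.5222, 0.3356, 0.0225]
orientation: [-180.0, 0.0, -111.1]
force: [1.1, 0.1, 3.1]
opening: 0.043
gripper_force: 30.0
```

```bash
python3 - <<'E'
from h import *
st()
E
```

```text
{'clock': 22.9, 'tool_pos': [0.5222, 0.3356, 0.0225], 'orientation': [-179.9939, 0.0127, -111.087], 'force': [1.1351, 0.1209, 3.0812], 'opening': 0.043, 'gripper_force': 30.0003, 'joint_pos': [50.7251, 26.7149, -19.6708, 0.0027, -43.6004, -71.8141]}
```

Gripped at 43–44 mm, which matches the boss. I'll lift and move to a look-out beside the housing.

Emit:
carry_out --deltas '[[[0,0,-0.1,0,-1],[0,0,-0.3,0,-1],[0,0,-0.55,0,-1],[0,0,-0.8,0,-1],[0,0,-1,0,-1]]]'

```text
clock: 23.4
tool_pos: [0.5219, 0.3353, 0.2247]
orientation: [-180.0, 0.0, -111.1]
force: [1.7, 0.9, -4.4]
opening: 0.0431
gripper_force: 30.0
```

Emit:
carry_out --deltas '[[[0,0,-0.15,-0.01,-1],[0,0,-0.15,-0.02,-1],[0,0,-0.15,-0.03,-1]]]'

```text
clock: 23.7
tool_pos: [0.5217, 0.3356, 0.2528]
orientation: [180.0, 0.1, -100.2]
force: [-0.0, -0.4, -4.9]
opening: 0.0432
gripper_force: 30.0
```

```bash
python3 - <<'E'
from h import *
st();plan([.542,.136,.25],-100)
E
```

```text
{'clock': 23.7, 'tool_pos': [0.5217, 0.3356, 0.2528], 'orientation': [179.9765, 0.0667, -100.1585], 'force': [-0.0482, -0.3879, -4.9046], 'opening': 0.0432, 'gripper_force': 29.999, 'joint_pos': [50.7279, 14.5487, -4.3426, -0.0561, -71.0619, -60.8682]}
delta [0.9642, -0.276, 0.0139] turn -0.0004 rows 4.0
```

Emit:
carry_out --deltas '[[[0.2,-0.06,0,0,-1],[0.45,-0.13,0,0,-1],[0.7,-0.2,0,0,-1],[0.9,-0.26,0,0,-1],[0.96,-0.276,0,0,-1]]]'

```text
clock: 24.2
tool_pos: [0.5411, 0.1328, 0.2517]
orientation: [179.9, -0.1, -100.5]
force: [0.5, 0.3, -3.1]
opening: 0.043
gripper_force: 30.0
```

Emit:
carry_out --deltas '[[[0,0,0,0,-1],[0,0,0,0,-1]]]'

```text
clock: 24.4
tool_pos: [0.5418, 0.1368, 0.2518]
orientation: [179.9, -0.0, -100.3]
force: [0.2, -0.6, -4.0]
opening: 0.0435
gripper_force: 30.0
```

```bash
python3 - <<'E'
from h import *
np.set_printoptions(precision=4,suppress=True)
st();p=snap('wrist','w10');pickle.dump(p,open('w10.pkl','wb'));t=snap('top','t10');s=snap('side','s10')
pickle.dump(t,open('t10.pkl','wb'))
r={n:ctrl.spot_point(q,'cover_seat') for n,q in(('w',p),('t',t),('s',s))}
for n,v in r.items():
    print(n,[(np.round(x['centre'],1).tolist(),round(x['p'],2),atz({'w':p,'t':t,'s':s}[n],x['centre'],.072)) for x in v[:2]])
# bearing / rim circle: predict, then Hough on rectified rim plane patch (1 px = 0.4 mm)
n=500;sc=.0004;cx,cy=.527,.038
ii,jj=np.mgrid[0:n,0:n];X=np.stack([cx+(n/2-ii)*sc,cy+(n/2-jj)*sc,np.full(ii.shape,.072)],-1).astype(float)
c=X@p['R'].T+p['t'];u=c@p['camera_matrix'].T;uv=(u[...,:2]/u[...,2:]).astype(np.float32)
rect=cv2.remap(p['color'],uv[...,0],uv[...,1],1);cv2.imwrite('pics/rect.png',rect[:,:,::-1])
g=cv2.GaussianBlur(cv2.cvtColor(rect,cv2.COLOR_RGB2GRAY),(5,5),1.5)
for lo,hi in((95,105),(125,135)):
    H=cv2.HoughCircles(g,cv2.HOUGH_GRADIENT,1.5,20,param1=80,param2=15,minRadius=lo,maxRadius=hi)
    if H is not None:
        for a in H[0][:4]: print(lo,a,'xy',cx+(n/2-a[1])*sc,cy+(n/2-a[0])*sc)
for x in ctrl.silhouettes(p,'housing')[:1]:
    print(x['p'],x['centre'],cv2.boundingRect(hull(x['mask'])))
E
```

```text
{'clock': 24.4, 'tool_pos': [0.5418, 0.1368, 0.2518], 'orientation': [179.9464, -0.0047, -100.3419], 'force': [0.1785, -0.5697, -3.9536], 'opening': 0.0435, 'gripper_force': 29.9994, 'joint_pos': [34.219, 8.7461, -11.8975, -0.0366, -69.3979, -44.548]}
w [([277.2, 87.3], 0.73, array([0.5276, 0.039 , 0.072 ]))]
t [([281.2, 198.4], 0.56, array([0.5203, 0.0373, 0.072 ]))]
s [([263.9, 234.9], 0.96, array([0.5287, 0.0393, 0.072 ])), ([179.5, 344.3], 0.38, array([0.6028, 0.4392, 0.072 ]))]
95 [245.25 248.25 100.7 ] xy 0.5277 0.039899997
95 [219.75 231.75  99.2 ] xy 0.5343 0.0501
95 [257.25 269.25 100.85] xy 0.5193 0.035099998
95 [215.25 261.75 102.5 ] xy 0.5223 0.0519
125 [245.25 248.25 129.2 ] xy 0.5277 0.039899997
125 [251.25 213.75 127.55] xy 0.54150003 0.037499998
125 [269.25 225.75 127.55] xy 0.5367 0.030299999
125 [216.75 272.25 125.9 ] xy 0.5181 0.051299997
0.6 [279.1, 94.2] (194, 23, 166, 136)
```

The bore and rim circles agree at (0.5277, 0.0399) with the right radii, so the rim height of 72 mm is confirmed. Now the ear holes, for the angle.

```bash
python3 - <<'E'
from h import *
np.set_printoptions(precision=4,suppress=True)
g=cv2.GaussianBlur(cv2.imread('pics/rect.png',0),(0,0),3).astype(float)
C=(245.25,248.25)
f=lambda r,a:cv2.remap(g.astype(np.float32),np.float32([[C[0]-r*np.sin(a)]]),np.float32([[C[1]-r*np.cos(a)]]),1)[0,0]
for base in(0,180):
    sc=[]
    for d in np.arange(-25,15,.5):
        for r in range(150,171,2):
            a=np.radians(base+d);ring=np.mean([f(r+22*np.cos(k),a+22*np.sin(k)/r) for k in np.arange(0,6.3,.5)])
            sc.append((f(r,a)-ring,d,r,f(r,a),ring))
    print(base,[np.round(x,1).tolist() for x in sorted(sc)[:5]])
# ear extents: profile of brightness along arc at r=182
for base in(0,180):
    print(base,[(d,int(f(180,np.radians(base+d)))) for d in range(-24,18,2)])
p=pickle.load(open('w10.pkl','rb'));print(proj(p,[.5277+.064,.0399-.005,.072]),proj(p,[.5277-.064,.0399+.005,.072]))
E
```

```text
0 [[-92.5, -7.5, 164.0, 90.9, 183.4], [-91.7, -7.0, 166.0, 90.2, 181.9], [-91.5, -8.0, 164.0, 91.1, 182.6], [-91.0, -7.0, 164.0, 93.1, 184.1], [-90.9, -6.5, 166.0, 91.3, 182.2]]
180 [[-115.1, -5.0, 164.0, 81.8, 196.9], [-114.7, -4.5, 164.0, 81.7, 196.4], [-114.3, -4.5, 162.0, 83.3, 197.6], [-113.5, -4.0, 162.0, 83.1, 196.6], [-111.9, -5.5, 164.0, 85.2, 197.1]]
0 [(-24, 107), (-22, 107), (-20, 117), (-18, 164), (-16, 186), (-14, 186), (-12, 187), (-10, 186), (-8, 183), (-6, 179), (-4, 179), (-2, 181), (0, 182), (2, 182), (4, 182), (6, 168), (8, 117), (10, 91), (12, 83), (14, 78), (16, 91)]
180 [(-24, 106), (-22, 105), (-20, 120), (-18, 175), (-16, 198), (-14, 199), (-12, 199), (-10, 199), (-8, 196), (-6, 195), (-4, 197), (-2, 199), (0, 200), (2, 200), (4, 199), (6, 179), (8, 122), (10, 104), (12, 104), (14, 104), (16, 104)]
[210.2335  95.6399] [344.9943  80.9918]
```

```bash
python3 - <<'E'
from h import *
plan([.5276,.0395,.13],-100.7)
E
```

```text
delta [0.4949, -0.016, 0.611] turn 0.0013 rows 3.1
```

Emit:
carry_out --deltas '[[[0.15,-0.005,0,0.001,-1],[0.35,-0.01,0.1,0.001,-1],[0.495,-0.016,0.25,0.001,-1],[0.495,-0.016,0.45,0.001,-1],[0.495,-0.016,0.58,0.001,-1]]]'

```text
clock: 25.25
tool_pos: [0.5264, 0.0378, 0.1343]
orientation: [179.9, -0.0, -100.7]
force: [-0.5, 0.1, -3.9]
opening: 0.0433
gripper_force: 30.0
```

Emit:
carry_out --deltas '[[[0,0,0,0,-1],[0,0,0,0,-1],[0,0,0,0,-1]]]'

```text
clock: 25.55
tool_pos: [0.529, 0.0395, 0.1382]
orientation: [-179.8, 0.1, -100.6]
force: [0.3, 1.0, -3.2]
opening: 0.043
gripper_force: 30.0
```

```bash
python3 - <<'E'
from h import *
st();plan([.5276,.0395,.0925],-100.7)
E
```

```text
{'clock': 25.55, 'tool_pos': [0.529, 0.0395, 0.1382], 'orientation': [-179.8477, 0.0651, -100.5926], 'force': [0.2805, 0.9961, -3.2187], 'opening': 0.043, 'gripper_force': 29.9994, 'joint_pos': [25.4907, 11.3407, -24.6629, 0.0459, -53.835, -36.1104]}
delta [0.0011, 0.007, 0.2286] turn 0.0003 rows 0.9
```

Emit:
carry_out --deltas '[[[0,0.003,0.06,0,-1],[0,0.003,0.12,0,-1],[0,0.003,0.18,0,-1],[0,0.003,0.21,0,-1],[0,0.003,0.21,0,-1]]]'

```text
clock: 26.05
tool_pos: [0.5262, 0.0385, 0.0929]
orientation: [179.9, -0.1, -100.7]
force: [-0.7, 0.8, -3.7]
opening: 0.0431
gripper_force: 30.0
```

Emit:
carry_out --deltas '[[[0,0,0,0,-1],[0,0,0,0,-1]]]'

```text
clock: 26.25
tool_pos: [0.5274, 0.039, 0.0947]
orientation: [-180.0, 0.0, -100.6]
force: [0.9, 0.3, -3.3]
opening: 0.0432
gripper_force: 30.0
```

```bash
python3 - <<'E'
from h import *
np.set_printoptions(precision=4,suppress=True)
st();plan([.5276,.0395,.0865],-100.7)
t=snap('top','t11');s=snap('side','s11')
for n,q in(('t',t),('s',s)):
    x=ctrl.spot_point(q,'cover')[:1];print(n,[(np.round(a['centre'],1),a['p']) for a in x],proj(q,[.5276,.0395,.074]))
E
```

```text
{'clock': 26.25, 'tool_pos': [0.5274, 0.039, 0.0947], 'orientation': [-179.964, 0.0153, -100.6438], 'force': [0.863, 0.3434, -3.2816], 'opening': 0.0432, 'gripper_force': 29.9993, 'joint_pos': [25.4973, 14.1653, -27.6942, 0.0119, -48.1024, -36.1491]}
delta [-0.0029, -0.0006, 0.0412] turn 0.0002 rows 0.2
t [] [280.2781 195.4244]
s [(array([265.3, 235.4]), 0.62)] [264.2333 234.4914]
```

Well aligned. I'll lower in small steps, watching the force.

Emit:
carry_out --deltas '[[[0,0,0.007,0,-1],[0,0,0.014,0,-1],[0,0,0.021,0,-1],[0,0,0.028,0,-1],[0,0,0.028,0,-1]]]'

```text
clock: 26.95
tool_pos: [0.5268, 0.0388, 0.0885]
orientation: [180.0, -0.0, -100.7]
force: [-0.2, 0.7, -3.9]
opening: 0.0436
gripper_force: 30.0
```

Emit:
carry_out --deltas '[[[0,0,0.004,0,-1],[0,0,0.008,0,-1],[0,0,0.008,0,-1],[0,0,0.008,0,-1]]]'

```text
clock: 27.35
tool_pos: [0.527, 0.0389, 0.0871]
orientation: [180.0, -0.0, -100.7]
force: [-0.5, -0.2, -3.3]
opening: 0.0433
gripper_force: 30.0
```

Emit:
carry_out --deltas '[[[0,0,0.004,0,-1],[0,0,0.004,0,-1],[0,0,0.004,0,-1]]]'

```text
clock: 27.65
tool_pos: [0.5271, 0.0389, 0.0865]
orientation: [-180.0, 0.0, -100.6]
force: [0.4, 0.1, -2.7]
opening: 0.0436
gripper_force: 30.0
```

Emit:
carry_out --deltas '[[[0,0,0.004,0,-1],[0,0,0.004,0,-1],[0,0,0.004,0,-1]]]'

```text
clock: 27.95
tool_pos: [0.5271, 0.0389, 0.0865]
orientation: [-180.0, 0.0, -100.6]
force: [-3.4, 0.4, 7.5]
opening: 0.0431
gripper_force: 30.0
```

The contact is exactly at the seated height (TCP 0.0865 → cover origin 0.067). Release.

Emit:
carry_out --deltas '[[[0,0,-0.001,0,0.05],[0,0,-0.001,0,0.15],[0,0,-0.001,0,0.4],[0,0,-0.001,0,0.5],[0,0,-0.001,0,0.5]]]'

```text
clock: 28.45
tool_pos: [0.5271, 0.0388, 0.0857]
orientation: [-180.0, -0.0, -100.7]
force: [0.6, 0.3, -0.4]
opening: 0.0643
gripper_force: 0.0
```

Emit:
carry_out --deltas '[[[0,0,0,0,0.6],[0,0,-0.1,0,0.6],[0,0,-0.3,0,0.6],[0,0,-0.5,0,0.6],[0,0,-0.75,0,0.6]]]'

```text
clock: 28.95
tool_pos: [0.5259, 0.0385, 0.2362]
orientation: [179.9, -0.1, -100.7]
force: [1.3, 0.8, 0.2]
opening: 0.0699
gripper_force: 0.0
```

Emit:
carry_out --deltas '[[[-0.2,0,0,0,0.6],[-0.45,0,0,0,0.6],[-0.48,0,0,0,0.6],[-0.48,0,0,0,0.6],[-0.48,0,0,0,0.6]]]'

```text
clock: 29.45
tool_pos: [0.5443, 0.1328, 0.2354]
orientation: [180.0, -0.0, -100.6]
force: [0.8, -0.1, 0.7]
opening: 0.0705
gripper_force: 0.0
```

```bash
python3 - <<'E'
from h import *
np.set_printoptions(precision=4,suppress=True)
st();p=snap('wrist','w12b');t=snap('top','t12');s=snap('side','s12')
for nm in('cover','gauge_slot'):
  for n,q in(('w',p),('t',t),('s',s)):
    print(nm,n,[(np.round(a['centre'],1).tolist(),round(a['p'],2)) for a in ctrl.spot_point(q,nm)[:4]])
print('exp cover',[proj(q,[.5276,.0395,.067]) for q in(p,t,s)],'exp slot',[proj(q,[.3695,-.304,.185]) for q in(t,s)])
n=500;sc=.0004;cx,cy=.5277,.0399
def rect(z):
    ii,jj=np.mgrid[0:n,0:n];X=np.stack([cx+(n/2-ii)*sc,cy+(n/2-jj)*sc,np.full(ii.shape,z)],-1)
    u=(X@p['R'].T+p['t'])@p['camera_matrix'].T;uv=(u[...,:2]/u[...,2:]).astype(np.float32)
    return cv2.GaussianBlur(cv2.cvtColor(cv2.remap(p['color'],uv[...,0],uv[...,1],1),cv2.COLOR_RGB2GRAY),(0,0),2)
g=rect(.080)
H=cv2.HoughCircles(g,3,1.5,20,param1=80,param2=15,minRadius=125,maxRadius=135)
if H is not None: print('plate',[(a,cx+(n/2-a[1])*sc,cy+(n/2-a[0])*sc) for a in H[0][:2]])
gb=rect(.106);H=cv2.HoughCircles(gb,3,1.5,20,param1=80,param2=15,minRadius=51,maxRadius=59)
if H is not None: print('boss',[(a,cx+(n/2-a[1])*sc,cy+(n/2-a[0])*sc) for a in H[0][:2]])
f=lambda r,a:float(g[int(round(250-r*np.cos(a))),int(round(250-r*np.sin(a)))])
for base in(0,180): print([(d,int(f(182,np.radians(base+d)))) for d in range(-24,14,2)],
   'hole',min((np.mean([f(r,np.radians(base+d+k)) for r in(156,160,164) for k in(-1,0,1)]),d) for d in np.arange(-14,4,.5)))
E
```

```text
{'clock': 29.45, 'tool_pos': [0.5443, 0.1328, 0.2354], 'orientation': [179.9595, -0.0386, -100.6299], 'force': [0.7684, -0.1353, 0.6604], 'opening': 0.0705, 'gripper_force': 0.0, 'joint_pos': [33.7231, 9.4785, -13.2007, -0.0007, -67.3767, -44.3528]}
cover w [([281.1, 89.7], 0.73)]
cover t [([282.5, 196.5], 0.69)]
cover s [([260.9, 236.4], 0.7)]
gauge_slot w []
gauge_slot t [([435.7, 258.0], 0.87), ([316.3, 262.6], 0.85), ([151.9, 321.4], 0.65)]
gauge_slot s [([352.4, 369.3], 0.83), ([343.7, 144.9], 0.77), ([331.5, 230.3], 0.57)]
exp cover [array([280.1543,  90.9956]), array([280.3658, 195.7899]), array([264.2677, 236.3288])] exp slot [array([437.8372, 258.2413]), array([345.9528, 145.214 ])]
plate [(array([251.25, 252.75, 129.2 ], dtype=float32), np.float32(0.5266), np.float32(0.0394)), (array([230.25, 261.75, 129.2 ], dtype=float32), np.float32(0.523), np.float32(0.0478))]
boss [(array([249.75, 249.75,  52.5 ], dtype=float32), np.float32(0.5278), np.float32(0.040000003)), (array([179.25, 221.25,  56.4 ], dtype=float32), np.float32(0.5392), np.float32(0.0682))]
[(-24, 94), (-22, 92), (-20, 115), (-18, 218), (-16, 230), (-14, 229), (-12, 229), (-10, 229), (-8, 229), (-6, 228), (-4, 228), (-2, 228), (0, 228), (2, 228), (4, 229), (6, 207), (8, 108), (10, 93), (12, 93)] hole (np.float64(68.77777777777777), np.float64(-7.0))
[(-24, 91), (-22, 90), (-20, 114), (-18, 217), (-16, 234), (-14, 234), (-12, 234), (-10, 234), (-8, 234), (-6, 233), (-4, 234), (-2, 234), (0, 235), (2, 235), (4, 235), (6, 220), (8, 115), (10, 90), (12, 90)] hole (np.float64(67.33333333333333), np.float64(-5.5))
```

The cover is centred within about 1 mm, its ears lie at -6° as the housing's do, and the gauge is on the hook. Handing in.

```bash
python3 -c "
from plant import ctrl
print(ctrl.close_job())"
```

```text
the job is handed in; nothing more can be done
None
```

I handed the job in at about 29.5 s of the 66 s allowed, with no verdict returned: the gauge hangs on both prongs, graduated face outward, and the cover sits fully down on the housing, centred within about 1 mm with its ears in line; no bystander contact was felt, though I didn't re-measure their positions.

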